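# Complete the hexagonal pack of sample vials in the round tub

### The arm

A 6-joint arm with a two-finger parallel gripper is mounted at the origin on the work surface. World frame = base frame: x ahead of the robot, y to its left, z up, the work surface at z = 0. Lengths are in m, angles in rad, forces in N, time in s.
With the tool pointing down it reaches from about 0.35 to 0.875 m from the base axis. Payload 4.2 kg.
Tool frame: the origin (TCP) lies on the centre line of the jaws, within the pads' length; the fingertips stand 11 mm ahead of it and the grasp point (between the pads) lies 8 mm behind it; x points along the fingers, y is the direction in which the jaws open and shut, and the axes are right-handed (so a half turn about x gives the same grasp; the last joint's range is limited). The gripper opens to 85 mm and grips with 20 to 120 N. Pads are 22 mm wide; open, the fingers measure 114 mm over their backs; the gripper's body (76 mm by 85 mm) begins 54 mm behind the grasp point. The pads swing forward as they close: fully open they stand 13 mm farther back than shut.
Start: joints at [-0.857, 0.385, 0.008, 0, -1.194, -0.259], TCP at [0.275, -0.561, 0.242] pointing down, gripper open.
Joint ranges: [-3.14, 3.14], [-1.21, 2.06], [-1.07, 1.41], [-3.16, 2.05], [-2.99, -0.16], [-3.1, 3.1]. Speed limits (rad/s): [2.79, 2.79, 3.14, 3.14, 3.14, 3.14].

### API

Orientations are given as a unit quaternion [w, x, y, z].
In Python, from rig import arm, snapshot, finder gives the robot as it stands. The module is installed in compiled form; this text tells all that it offers.
- The arm moves only by the shell command python3 -m inch 'ROWS' [FORCE]. ROWS is JSON, a list of rows, each an object with "slide": the shift along the tool's x, y, z in cm, a list of three; "delta_rot": the turn, a rotation vector about the tool's x, y, z in rad, a list of three; "jaw": the finger opening in cm, from 0 to 8.54. A call has exactly 10 rows; each row shifts and turns the commanded pose from where the row before left it, along the tool's axes as they then stand; what a row does not reach is not made up. A row lasts 1/8 s, in which the tool goes at most 62.5 mm and 10.7 degrees, less where a joint would pass 70% of its speed; a pose out of reach is approached as far as the arm can. A call with a gripper value outside its range is refused whole. The fingers move at their own pace and stop on an object; FORCE is the grip in N (left out, the last holds). Time passes only in rows, so rows that do not move let the fingers close, or fill a call up. It gives the time, the measured TCP pose, the force and the opening at its end, in the units of the state.
- arm.observe(): the state, without advancing time (a new reading comes with each control period).
- snapshot(name): name is "scene" or "side" or "wrist"; returns a dict with "color" (480x640x3 uint8, red, green, blue), "range_z" (480x640 float32, m along the optical axis (not along the pixel's ray), 0 where there is no reading), "fov_y" (degrees; the focal length in pixels is half the picture's height over the tangent of half this angle, whatever the lens; pixels are square), "cx", "cy" (the principal point, pixels), "extrinsics" (4x4, takes a point from world to camera coordinates). Camera axes: x right, y down, z forward; pixel columns grow to the right and rows downward; lengths in m; the calibration is good to about 2 mm. A picture is of the moment at which its call begins.
- arm.close_job(): hands the job in, once; it reports no verdict.
Trained networks look in a picture, given as the dict that the camera call returned (one of the last four; its "shot" number tells which), for a name from the list of things; names that differ only in an ending like _2 or _b are one class to them, and where a whole thing is asked for, a point or a joint stands for the part that bears it (a point fixed in the world has none). Each returns a list of dicts, best first, with "score" (0 to 1); they miss things now and then, are a little off and sometimes report something else, mostly with a low value. They report only what shows in the picture. A call takes as long as a camera call.
- finder.look_for(picture, label): "centre" ([x, y, z] in m, in world coordinates, good to about 4 mm: the middle of the surface that is visible of it).
The state is a dict: "clock": time; "joint_positions": joint angles; "qd": joint speeds; "effort": joint torques, N m; "tool_pos": TCP position; "eef_rot": TCP orientation; "wrist_force": force on the tool from outside, world axes, zero at the start; "wrist_torque": the same for the moment, N m; "width": finger opening in m.
Only numpy, scipy, OpenCV 4.12 (cv2) and the standard library are available. Lean on these libraries where they do the work, as an engineer would, in place of code of your own. Each camera call takes 0.05 s, during which the arm holds its last target. There are 200 camera calls.

### The job

The round green tub packs seven sample vials in a hexagon, six around one, and two of its outer places are still empty. Take the two vials with blue stoppers that stand on the table and set them upright on the tub's floor in the two empty places, one in each, and let go of them. Leave the vial with the orange stopper standing where it is.

Things in the scene. Friction and masses are not known exactly. Their poses are not given: they have to be found in the camera images.
- blue_a_center (a point): Loose upright amber glass vial, 100 mm tall, about 110 g: round body 34 mm wide, 54 mm high; blue cap 28 mm wide up to 66 mm above the underside; on it a rigid straight round stopper knob, same colour, 16 mm wide, 66 to 100 mm above the underside, to grip. Point: its centre, 50 mm above the underside; z up its axis. Goes in either empty place.
- blue_b_center (a point): Same as the first blue vial. Loose upright amber glass vial, 100 mm tall, about 110 g: round body 34 mm wide, 54 mm high; blue cap 28 mm wide up to 66 mm above the underside; on it a rigid straight round stopper knob, same colour, 16 mm wide, 66 to 100 mm above the underside, to grip. Point: its centre, 50 mm above the underside; z up its axis.
- tub: Fixed round green tub, open top, inner width 136 mm, wall 45 mm high, white floor 6 mm above table. Origin: centre of underside; z up; any yaw. Seven printed places: centre and six 44 mm from it. Five hold loose blue-knobbed vials (tops 106 mm above table). Empty: the places 44 mm from centre on tub's own +x and -x. A vial there has 10 mm to neighbours, 7 mm to wall; knobs are 28 mm apart.
- orange_center (a point): Leave it. Loose upright amber glass vial, 100 mm tall, about 110 g: round body 34 mm wide, 54 mm high; orange cap 28 mm wide up to 66 mm above the underside; on it a rigid straight round stopper knob, same colour, 16 mm wide, 66 to 100 mm above the underside, to grip. Point: its centre, 50 mm above the underside; z up its axis.

How it is judged:
By the outcome, as a careful person would: the job done as asked, in the order asked, and still so for the second after the job is handed in, with the robot touching nothing.
It also fails if it takes over 58 s, if anything falls off the work surface, if the arm or the gripper's body presses on something with over 40 N, if the wrist force passes 120 N, or if a joint passes its speed limit or range.

## Working session

There is one attempt and no reset: what is moved stays moved. The work goes in short steps, Python scripts to look and compute and a shell command to move; the robot and the scene stay as the last step left them, time stands still between calls to the robot, and variables do not carry over. Pictures are saved under pics/ and viewed, about 8 in all and at most 12, crops included, and the job is handed in when it is done.

```bash
mkdir -p pics
cat > h.py <<'E'
import numpy as np, cv2
from rig import arm, snapshot, finder
def K(s):
    f=240/np.tan(np.radians(s["fov_y"])/2); return f,s["cx"],s["cy"]
def cloud(s):
    f,cx,cy=K(s); z=s["range_z"]; v,u=np.mgrid[:480,:640]
    c=np.stack([(u-cx)/f*z,(v-cy)/f*z,z],-1); E=np.array(s["extrinsics"])
    w=(c-E[:3,3])@E[:3,:3]; w[z==0]=np.nan; return w
def proj(s,p):
    f,cx,cy=K(s);E=np.array(s["extrinsics"]);c=E[:3,:3]@np.array(p)+E[:3,3];return [round(float(f*c[0]/c[2]+cx),1),round(float(f*c[1]/c[2]+cy),1)]
def save(s,n): cv2.imwrite("pics/"+n,s["color"][...,::-1])
def R(q):
    from scipy.spatial.transform import Rotation as Q
    return Q.from_quat([q[1],q[2],q[3],q[0]]).as_matrix()
E
python3 - <<'E'
from h import *
np.set_printoptions(precision=4,suppress=True)
o=arm.observe(); print(o); print(R(o["eef_rot"]))
ss=[]
for n in["scene","side"]:
    s=snapshot(n); ss.append(s)
    for l in["blue_a_center","tub","orange_center"]:
        print(n,l,[(np.round(d["centre"],3).tolist(),round(d["score"],2)) for d in finder.look_for(s,l)])
    w=cloud(s); hsv=cv2.cvtColor(s["color"],cv2.COLOR_RGB2HSV)
    for nm,lo,hi in[("blue",95,130),("orange",5,18),("green",40,85)]:
        m=((hsv[...,0]>=lo)&(hsv[...,0]<=hi)&(hsv[...,1]>110)&(hsv[...,2]>50)).astype(np.uint8)
        k,lab,st,_=cv2.connectedComponentsWithStats(m)
        for i in range(1,k):
            if st[i,4]>40:
                p=w[(lab==i)]; print(nm,st[i],np.nanmedian(p,0),np.nanmin(p,0),np.nanmax(p,0))
cv2.imwrite("pics/1.png",cv2.resize(np.vstack([s["color"] for s in ss])[...,::-1],None,fx=.62,fy=.62))
E
```

```text
{'clock': 0.0, 'joint_positions': array([-0.8574,  0.3856,  0.0066, -0.0005, -1.194 , -0.2586]), 'qd': array([-0.0011,  0.0016,  0.0006, -0.0007, -0.0002, -0.0015]), 'effort': array([ -0.0011, -39.2288,  18.8395,   4.1862,  -0.0048,  -0.    ]), 'tool_pos': array([ 0.2743, -0.561 ,  0.2412]), 'eef_rot': array([ 0.6887, -0.1586,  0.6891,  0.1601]), 'wrist_force': array([-0.2664, -0.5877, -0.1854]), 'wrist_torque': array([0.0007, 0.0128, 0.0378]), 'width': 0.08560278089264063}
[[-0.001  -0.4391  0.8984]
 [ 0.0019  0.8984  0.4391]
 [-1.      0.0022 -0.0001]]
scene blue_a_center [([0.529, -0.102, 0.05], 0.6)]
scene tub [([0.643, 0.112, 0.023], 0.97)]
scene orange_center [([0.648, -0.104, 0.051], 0.74)]
blue [ 134    0   53   39 1736] [-1.3652 -0.156  -0.1216] [-1.5529 -0.2516 -0.2116] [-1.329  -0.0491 -0.0754]
blue [611   0  29  41 385] [-0.3779  1.5209  0.0128] [-0.3916  1.4444 -0.0757] [-0.3632  1.5629  0.0766]
blue [609  48  19  37 285] [-0.3774  1.5434 -0.2046] [-0.3901  0.9069 -0.2732] [0.2238 1.5811 0.0888]
blue [624  53  16  38 306] [-0.3763  1.6324 -0.2454] [-0.391   1.5908 -0.307
[... 3917 characters left out ...]
335 217  16  21 160] [ 0.5143 -0.0843  0.0474] [ 0.503  -0.0967  0.0181] [ 0.5328 -0.0778  0.0596]
orange [227 279  19  23 130] [0.6402 0.1324 0.0586] [0.63   0.1125 0.0306] [0.6596 0.1377 0.0658]
orange [255 291  31  35 229] [0.566  0.1594 0.0593] [0.5482 0.0957 0.0261] [0.6023 0.1678 0.066 ]
orange [242 311  21  19 148] [0.5909 0.1912 0.059 ] [0.5804 0.1444 0.0213] [0.6081 0.196  0.0667]
green [302  58  25  31 390] [ 0.7315 -0.5995  0.0899] [ 0.706  -0.7211  0.036 ] [ 0.7712 -0.5814  0.1131]
green [243 269   9  17  79] [0.6447 0.0777 0.036 ] [0.6387 0.0718 0.009 ] [0.6511 0.0834 0.0463]
green [ 214  270   85   80 1793] [0.5809 0.1879 0.0312] [ 0.5335  0.0627 -0.0002] [0.6765 0.2072 0.0485]
```

View pics/1.png

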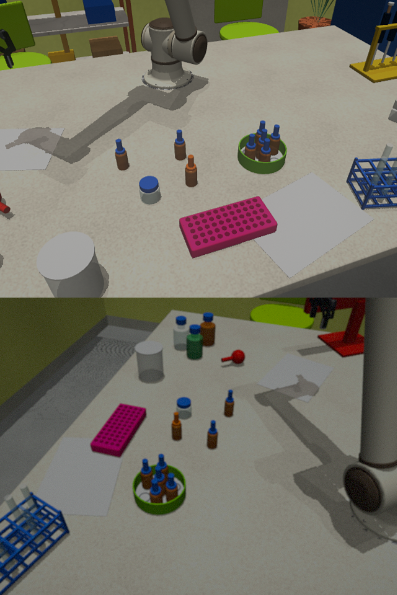

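The overview shows two loose blue vials, at about (0.51,-0.27) and (0.52,-0.095). The orange one is near (0.64,-0.10) and the tub near (0.607,0.135). I'll move towards the vials and look with the wrist camera.

```bash
python3 -m inch '[{"slide":[0,2.9,5.0],"delta_rot":[0,0,0],"jaw":5},{"slide":[0,2.9,5.0],"delta_rot":[0,0,0],"jaw":5},{"slide":[0,2.9,5.0],"delta_rot":[0,0,0],"jaw":5},{"slide":[0,2.9,5.0],"delta_rot":[0,0,0],"jaw":5},{"slide":[0,2.9,5.0],"delta_rot":[0,0,0],"jaw":5},{"slide":[0,2.9,5.0],"delta_rot":[0,0,0],"jaw":5},{"slide":[0,2.9,5.0],"delta_rot":[0,0,0],"jaw":5},{"slide":[0,0,0],"delta_rot":[0,0,0],"jaw":5},{"slide":[0,0,0],"delta_rot":[0,0,0],"jaw":5},{"slide":[0,0,0],"delta_rot":[0,0,0],"jaw":5}]' 30
python3 - <<'E'
from h import *
np.set_printoptions(precision=4,suppress=True)
o=arm.observe(); print(o["tool_pos"]); print(R(o["eef_rot"]))
for n in["scene","side","wrist"]:
    s=snapshot(n); w=cloud(s)
    print(n,"cam at",-np.array(s["extrinsics"])[:3,:3].T@np.array(s["extrinsics"])[:3,3])
    m=((w[...,2]>.094)&(w[...,2]<.112)&(abs(w[...,0]-.58)<.12)&(w[...,1]>-.33)&(w[...,1]<.23)).astype(np.uint8)
    k,lab,st,_=cv2.connectedComponentsWithStats(m)
    for i in range(1,k):
        if st[i,4]>8:
            p=w[lab==i]; print(st[i],np.median(p,0),p.max(0)[2])
save(s,"2.png")
E
```

```text
clock: 1.65
tool_pos: [0.4991, -0.2262, 0.2423]
eef_rot: [0.689, -0.159, 0.689, 0.159]
wrist_force: [0.4, -0.0, -0.1]
width: 0.05
[ 0.4991 -0.2262  0.2423]
[[-0.0002 -0.4378  0.899 ]
 [-0.      0.899   0.4378]
 [-1.      0.0001 -0.0002]]
scene cam at [ 1.3131 -0.3038  0.699 ]
[419 194   9  10  76] [0.5689 0.1456 0.1046] 0.1084994081903512
[441 200  10  12  83] [0.6004 0.1755 0.1042] 0.10890923407679792
[422 207   9  12  82] [0.6074 0.1324 0.1044] 0.10885441742002422
[285 209   8   8  54] [ 0.5237 -0.0984  0.1001] 0.10271493488489092
[402 215   9  11  84] [0.6178 0.088  0.1045] 0.10928619870832687
[426 223  10  11  89] [0.6511 0.1176 0.1042] 0.1109440801984551
[186 224  10   8  61] [ 0.5097 -0.2714  0.0994] 0.10331762077644994
[303 249   9  10  72] [ 0.6413 -0.1016  0.1001] 0.10261380164120044
side cam at [0.3328 0.7144 0.7857]
[368 148   8   8  43] [ 0.5059 -0.268   0.0994] 0.10288772788699832
[280 184   8   8  52] [ 0.6377 -0.0971  0.0998] 0.10310329743368662
[340 198   8   8  53] [ 0.5183 -0.0941  0.0997] 0.10406433290558396
[255 252  10  12  96] [0.6121 0.0937 0.1042] 0.10881745511173523
[229 260  10  12  99] [0.6453 0.1234 0.104 ] 0.10886291937156259
[250 271  10  13 100] [0.6029 0.1372 0.1047] 0.10799106835511076
[271 283  10  13 104] [0.5635 0.152  0.1043] 0.10875382207052012
[244 292  11  13 109] [0.5957 0.1811 0.1044] 0.10837536457538938
wrist cam at [ 0.4404 -0.2558  0.3725]
[256 207  20  19 293] [ 0.5059 -0.2716  0.0982] 0.10084738666963186
[428 304  19  18 254] [ 0.519  -0.0998  0.0982] 0.10092203058723427
```

View pics/2.png

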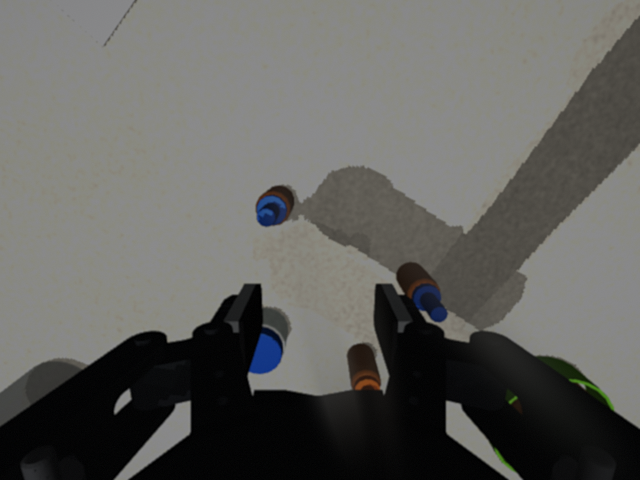

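The wrist picture shows vial B's knob at (267,215), A's at (436,312) and the orange one at (366,383). Measured tops are 0.100 m for the loose vials and 0.106 m in the tub. From the two fixed cameras the tub centre is (0.6065,0.1347) and its x axis is at 41°, so the empty places are at about (0.640,0.1635) and (0.5735,0.106). I'll turn the jaws tangential (131°) and go down on B.

```bash
python3 -m inch '[{"slide":[0,0,0],"delta_rot":[-0.131,0,0],"jaw":4.5},{"slide":[0,0,0],"delta_rot":[-0.131,0,0],"jaw":4.5},{"slide":[4,-1.9,-1.2],"delta_rot":[0,0,0],"jaw":4.5},{"slide":[4,-1.9,-1.2],"delta_rot":[0,0,0],"jaw":4.5},{"slide":[2,0,0],"delta_rot":[0,0,0],"jaw":4.5},{"slide":[2,0,0],"delta_rot":[0,0,0],"jaw":4.5},{"slide":[2,0,0],"delta_rot":[0,0,0],"jaw":4.5},{"slide":[2,0,0],"delta_rot":[0,0,0],"jaw":4.5},{"slide":[0,0,0],"delta_rot":[0,0,0],"jaw":4.5},{"slide":[0,0,0],"delta_rot":[0,0,0],"jaw":4.5}]' 30
python3 - <<'E'
from h import *
np.set_printoptions(precision=4,suppress=True)
o=arm.observe(); print(o["tool_pos"]); print(R(o["eef_rot"])); 
s=snapshot("wrist"); save(s,"3.png"); p=o["tool_pos"]
print(proj(s,p),proj(s,[.506,-.271,.1]))
E
```

```text
clock: 3.05
tool_pos: [0.5071, -0.2703, 0.0831]
eef_rot: [0.663, -0.248, 0.662, 0.248]
wrist_force: [0.5, 0.1, 0.5]
width: 0.0453
[ 0.5071 -0.2703  0.0831]
[[ 0.0012 -0.6567  0.7541]
 [-0.0006  0.7541  0.6567]
 [-1.     -0.0013  0.0005]]
[319.7, 313.0] [320.5, 331.0]
```

View pics/3.png

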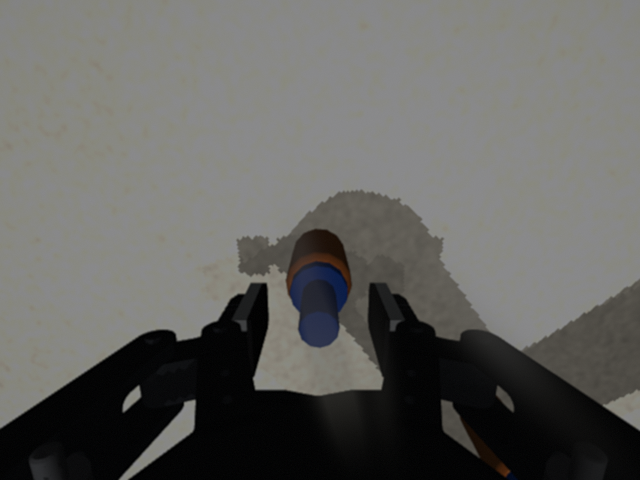

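The knob is centred between the jaws at (319,327). I'll close and lift.

```bash
python3 -m inch '[{"slide":[0,0,0],"delta_rot":[0,0,0],"jaw":1},{"slide":[0,0,0],"delta_rot":[0,0,0],"jaw":1},{"slide":[0,0,0],"delta_rot":[0,0,0],"jaw":1},{"slide":[0,0,0],"delta_rot":[0,0,0],"jaw":1},{"slide":[0,0,0],"delta_rot":[0,0,0],"jaw":1},{"slide":[-1.5,0,0],"delta_rot":[0,0,0],"jaw":1},{"slide":[-3,0,0],"delta_rot":[0,0,0],"jaw":1},{"slide":[-3.5,0,0],"delta_rot":[0,0,0],"jaw":1},{"slide":[-3.5,0,0],"delta_rot":[0,0,0],"jaw":1},{"slide":[-3.5,0,0],"delta_rot":[0,0,0],"jaw":1}]' 40
```

```text
clock: 4.35
tool_pos: [0.5061, -0.2694, 0.2334]
eef_rot: [0.662, -0.248, 0.662, 0.248]
wrist_force: [1.1, 0.3, -2.3]
width: 0.015
```

```bash
python3 -m inch '[{"slide":[0,1.6,2.6],"delta_rot":[0,0,0],"jaw":1},{"slide":[0,2.8,4.5],"delta_rot":[0,0,0],"jaw":1},{"slide":[0,2.8,4.5],"delta_rot":[0,0,0],"jaw":1},{"slide":[0,2.8,4.5],"delta_rot":[0,0,0],"jaw":1},{"slide":[0,2.8,4.5],"delta_rot":[0,0,0],"jaw":1},{"slide":[0,2.8,4.5],"delta_rot":[0,0,0],"jaw":1},{"slide":[0,2.8,4.5],"delta_rot":[0,0,0],"jaw":1},{"slide":[0,2.8,4.5],"delta_rot":[0,0,0],"jaw":1},{"slide":[0,2.7,4.4],"delta_rot":[0,0,0],"jaw":1},{"slide":[0,0,0],"delta_rot":[0,0,0],"jaw":1}]' 40
cat > look.py <<'E'
import sys
from h import *
np.set_printoptions(precision=4,suppress=True)
o=arm.observe(); print(o["tool_pos"],o["width"]); print(R(o["eef_rot"]))
C=np.array([.6065,.1347]);a=np.radians(41)
im=[]
for n in["wrist","scene","side"]:
    s=snapshot(n); w=cloud(s); print(n)
    m=((w[...,2]>.097)&(w[...,2]<.112)&(np.hypot(w[...,0]-C[0],w[...,1]-C[1])<.07)).astype(np.uint8)
    k,lab,st,_=cv2.connectedComponentsWithStats(m)
    for i in range(1,k):
        if st[i,4]>20: print(st[i],np.median(w[lab==i],0))
    # green rim circle fit
    hsv=cv2.cvtColor(s["color"],cv2.COLOR_RGB2HSV)
    g=(hsv[...,0]>35)&(hsv[...,0]<85)&(hsv[...,1]>100)&(abs(w[...,2]-.045)<.004)&(np.hypot(w[...,0]-C[0],w[...,1]-C[1])<.1)
    p=w[g][:,:2]
    if len(p)>30:
        x=np.linalg.lstsq(np.c_[2*p,np.ones(len(p))],(p**2).sum(1),rcond=None)[0]; print("rim",len(p),x[:2],np.sqrt(x[2]+x[0]**2+x[1]**2))
    if n=="wrist": im.append(s["color"])
    else:
        u,v=map(int,proj(s,[C[0],C[1],.1])); u0=max(0,min(u-80,480));v0=max(0,min(v-80,320))
        im.append(cv2.resize(s["color"][v0:v0+160,u0:u0+160],(240,240)))
cv2.imwrite("pics/"+sys.argv[1],np.hstack([cv2.resize(im[0],None,fx=.8,fy=.8)[:,:],np.vstack([cv2.resize(x,(192,192)) for x in im[1:]])])[...,::-1])
E
python3 look.py 4.png
```

```text
clock: 5.6
tool_pos: [0.6399, 0.1668, 0.2311]
eef_rot: [0.661, -0.249, 0.662, 0.25]
wrist_force: [0.2, 0.6, -1.4]
width: 0.0149
[0.6399 0.1668 0.2311] 0.014903276507375956
[[-0.0017 -0.6599  0.7514]
 [ 0.      0.7514  0.6599]
 [-1.      0.0011 -0.0012]]
wrist
[252 134  23  22 391] [0.6138 0.0898 0.1043]
[355 136  23  22 384] [0.5653 0.1474 0.1043]
[306 165  21  21 349] [0.6046 0.1336 0.1044]
[255 195  22  22 346] [0.647  0.1194 0.1043]
[355 195  22  22 351] [0.5972 0.1768 0.1042]
rim 1859 [0.6059 0.1335] 0.06924047347728439
scene
[419 194   9   9  68] [0.5676 0.1457 0.105 ]
[442 200   9  10  69] [0.6006 0.1759 0.1049]
[422 207   9   9  68] [0.6072 0.1317 0.1049]
[402 215   9  10  75] [0.6172 0.0879 0.1051]
[426 223  10  10  76] [0.651  0.1184 0.1048]
rim 415 [0.6069 0.1331] 0.06946528575716944
side
[255 252  10  10  83] [0.6123 0.0926 0.105 ]
[232 261   7  10  29] [0.6413 0.1224 0.1009]
[250 271  10  12  92] [0.6035 0.1372 0.105 ]
[271 283  10  11  89] [0.564  0.1513 0.105 ]
[244 292  11  12 100] [0.5957 0.1808 0.105 ]
rim 519 [0.6051 0.1347] 0.06950842238904557
```

View pics/4.png

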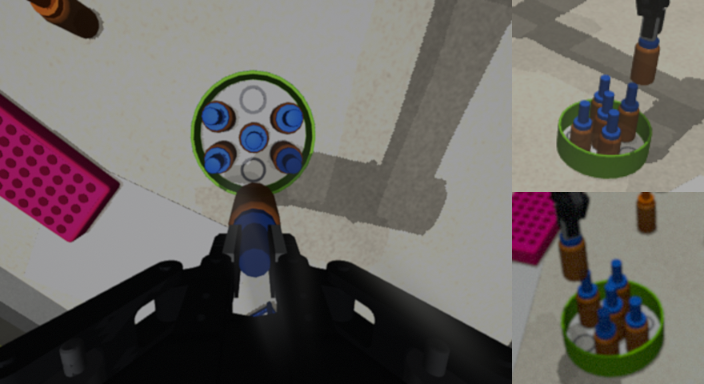

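The wrist view shows the tub with the near empty ring at (253,168) and the far one at (252,98). The held vial hangs upright on the centreline. The refined tub centre is (0.606,0.134) with yaw 41°, so the first place is (0.639,0.163).

```bash
python3 -m inch '[{"slide":[0,-0.2,-0.3],"delta_rot":[0,0,0],"jaw":1},{"slide":[2,0,0],"delta_rot":[0,0,0],"jaw":1},{"slide":[2.5,0,0],"delta_rot":[0,0,0],"jaw":1},{"slide":[1.5,0,0],"delta_rot":[0,0,0],"jaw":1},{"slide":[1,0,0],"delta_rot":[0,0,0],"jaw":1},{"slide":[0,0,0],"delta_rot":[0,0,0],"jaw":1},{"slide":[0,0,0],"delta_rot":[0,0,0],"jaw":1},{"slide":[0,0,0],"delta_rot":[0,0,0],"jaw":1},{"slide":[0,0,0],"delta_rot":[0,0,0],"jaw":1},{"slide":[0,0,0],"delta_rot":[0,0,0],"jaw":1}]' 40
```

```text
clock: 7.0
tool_pos: [0.639, 0.16, 0.1625]
eef_rot: [0.662, -0.248, 0.662, 0.248]
wrist_force: [1.1, -0.7, -1.3]
width: 0.0146
```

```bash
python3 -m inch '[{"slide":[0,0.2,0.2],"delta_rot":[0,0,0],"jaw":1},{"slide":[1.5,0,0],"delta_rot":[0,0,0],"jaw":1},{"slide":[1.5,0,0],"delta_rot":[0,0,0],"jaw":1},{"slide":[1.5,0,0],"delta_rot":[0,0,0],"jaw":1},{"slide":[1.5,0,0],"delta_rot":[0,0,0],"jaw":1},{"slide":[0.6,0,0],"delta_rot":[0,0,0],"jaw":1},{"slide":[0.4,0,0],"delta_rot":[0,0,0],"jaw":1},{"slide":[0.2,0,0],"delta_rot":[0,0,0],"jaw":1},{"slide":[0,0,0],"delta_rot":[0,0,0],"jaw":1},{"slide":[0,0,0],"delta_rot":[0,0,0],"jaw":1}]' 40
```

```text
clock: 8.25
tool_pos: [0.6394, 0.1628, 0.0908]
eef_rot: [0.663, -0.248, 0.662, 0.248]
wrist_force: [-0.8, 0.5, -2.4]
width: 0.0144
```

```bash
python3 -m inch '[{"slide":[0.1,0,0],"delta_rot":[0,0,0],"jaw":1},{"slide":[0.1,0,0],"delta_rot":[0,0,0],"jaw":1},{"slide":[0,0,0],"delta_rot":[0,0,0],"jaw":1},{"slide":[0,0,0],"delta_rot":[0,0,0],"jaw":2.2},{"slide":[0,0,0],"delta_rot":[0,0,0],"jaw":2.7},{"slide":[0,0,0],"delta_rot":[0,0,0],"jaw":2.7},{"slide":[0,0,0],"delta_rot":[0,0,0],"jaw":2.7},{"slide":[-1,0,0],"delta_rot":[0,0,0],"jaw":2.7},{"slide":[-2,0,0],"delta_rot":[0,0,0],"jaw":2.7},{"slide":[-2.5,0,0],"delta_rot":[0,0,0],"jaw":2.7}]' 40
```

```text
clock: 9.5
tool_pos: [0.6391, 0.1626, 0.1441]
eef_rot: [0.662, -0.248, 0.662, 0.248]
wrist_force: [0.6, 0.0, 0.5]
width: 0.0272
```

```bash
python3 -m inch '[{"slide":[-4,0,0],"delta_rot":[0,0,0],"jaw":4.5},{"slide":[-3.5,-1.5,-2],"delta_rot":[0,0,0],"jaw":4.5},{"slide":[0,-3,-4],"delta_rot":[0,0,0],"jaw":4.5},{"slide":[0,-3,-4],"delta_rot":[0,0,0],"jaw":4.5},{"slide":[0,-2,-3],"delta_rot":[0,0,0],"jaw":4.5},{"slide":[0,-1,-4],"delta_rot":[0,0,0],"jaw":4.5},{"slide":[0,-1,-3],"delta_rot":[0,0,0],"jaw":4.5},{"slide":[0,0,0],"delta_rot":[0,0,0],"jaw":4.5},{"slide":[0,0,0],"delta_rot":[0,0,0],"jaw":4.5},{"slide":[0,0,0],"delta_rot":[0,0,0],"jaw":4.5}]' 40
python3 look.py 5.png
python3 - <<'E'
from h import *
o=arm.observe();Rm=R(o["eef_rot"])
s=snapshot("wrist");w=cloud(s)
m=((w[...,2]>.094)&(w[...,2]<.106)&(abs(w[...,0]-.58)<.12)&(w[...,1]>-.33)&(w[...,1]<0)).astype(np.uint8)
k,lab,st,_=cv2.connectedComponentsWithStats(m)
for i in range(1,k):
    if st[i,4]>20:
        p=np.median(w[lab==i],0); print(st[i],p,"tool cm",Rm.T@(np.r_[p[:2],.082]-o["tool_pos"])*100)
E
```

```text
clock: 10.75
tool_pos: [0.5645, -0.0547, 0.2185]
eef_rot: [0.662, -0.248, 0.662, 0.248]
wrist_force: [-0.1, -0.3, 0.2]
width: 0.0447
[ 0.5645 -0.0547  0.2185] 0.04466982765162172
[[ 0.0005 -0.6577  0.7533]
 [ 0.0001  0.7533  0.6577]
 [-1.     -0.0003  0.0004]]
wrist
[495 385  12  16 116] [0.5632 0.1485 0.1043]
[441 401  19  21 252] [0.6052 0.1298 0.1038]
rim 518 [0.6056 0.1326] 0.06964505044554095
scene
[419 194   9   9  67] [0.5676 0.1464 0.1049]
[442 200   9  10  68] [0.5995 0.1754 0.1051]
[422 207   9  11  72] [0.6072 0.1317 0.105 ]
[402 215   9  10  71] [0.6175 0.0887 0.1051]
[445 215   9  10  73] [0.6418 0.16   0.1054]
[426 223  10   9  74] [0.6504 0.1182 0.1054]
rim 400 [0.6071 0.133 ] 0.0693474934039571
side
[255 252  10  10  79] [0.6121 0.0925 0.1053]
[229 260  10  10  85] [0.6459 0.1227 0.1051]
[250 271  10  11  91] [0.6033 0.1368 0.1053]
[223 279  11  11  92] [0.6368 0.1643 0.1048]
[271 283  10  12  89] [0.5632 0.1512 0.1051]
[244 292  11  12  96] [0.5958 0.1806 0.1048]
rim 525 [0.6051 0.1347] 0.06956555000808821
[303 145  22  23 380] [ 0.519747   -0.0983299   0.09836704] tool cm [13.6157492  -0.35694662 -6.21996671]
[202 261  21  20 322] [ 0.63765211 -0.1015562   0.09823347] tool cm [13.61365956 -8.35463113  2.44936335]
```

View pics/5.png

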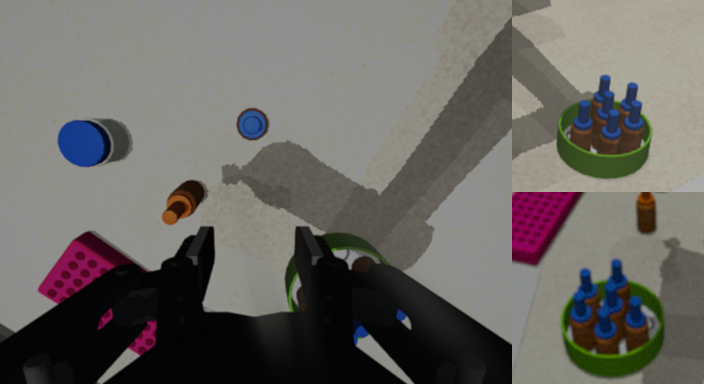

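The first vial stands in its place, with its top at 0.105 like its neighbours. The remaining blue vial is seen from straight above at (252,124), and the orange one is at (178,210), undisturbed. Next I'll pick vial A.

```bash
python3 -m inch '[{"slide":[1,-0.2,-3.1],"delta_rot":[0,0,0],"jaw":4.5},{"slide":[1.6,-0.2,-3.1],"delta_rot":[0,0,0],"jaw":4.5},{"slide":[2.5,0,0],"delta_rot":[0,0,0],"jaw":4.5},{"slide":[2.5,0,0],"delta_rot":[0,0,0],"jaw":4.5},{"slide":[2,0,0],"delta_rot":[0,0,0],"jaw":4.5},{"slide":[2,0,0],"delta_rot":[0,0,0],"jaw":4.5},{"slide":[2,0,0],"delta_rot":[0,0,0],"jaw":4.5},{"slide":[0,0,0],"delta_rot":[0,0,0],"jaw":4.5},{"slide":[0,0,0],"delta_rot":[0,0,0],"jaw":4.5},{"slide":[0,0,0],"delta_rot":[0,0,0],"jaw":4.5}]' 40
```

```text
clock: 12.2
tool_pos: [0.5206, -0.099, 0.0833]
eef_rot: [0.663, -0.248, 0.661, 0.248]
wrist_force: [0.2, -0.4, -0.4]
width: 0.0451
```

```bash
python3 -m inch '[{"slide":[0,0,0],"delta_rot":[0,0,0],"jaw":1},{"slide":[0,0,0],"delta_rot":[0,0,0],"jaw":1},{"slide":[0,0,0],"delta_rot":[0,0,0],"jaw":1},{"slide":[0,0,0],"delta_rot":[0,0,0],"jaw":1},{"slide":[0,0,0],"delta_rot":[0,0,0],"jaw":1},{"slide":[-1.5,0,0],"delta_rot":[0,0,0],"jaw":1},{"slide":[-3,0,0],"delta_rot":[0,0,0],"jaw":1},{"slide":[-3.5,0,0],"delta_rot":[0,0,0],"jaw":1},{"slide":[-3.5,0,0],"delta_rot":[0,0,0],"jaw":1},{"slide":[-3.5,0,0],"delta_rot":[0,0,0],"jaw":1}]' 40
```

```text
clock: 13.45
tool_pos: [0.5193, -0.0992, 0.2336]
eef_rot: [0.662, -0.248, 0.662, 0.248]
wrist_force: [0.8, -0.1, -2.2]
width: 0.0145
```

```bash
python3 -m inch '[{"slide":[0,1,1.4],"delta_rot":[0,0,0],"jaw":1},{"slide":[0,2.2,3.2],"delta_rot":[0,0,0],"jaw":1},{"slide":[0,2.5,3.7],"delta_rot":[0,0,0],"jaw":1},{"slide":[0,2.5,3.7],"delta_rot":[0,0,0],"jaw":1},{"slide":[0,2.3,3.4],"delta_rot":[0,0,0],"jaw":1},{"slide":[0,1.4,2],"delta_rot":[0,0,0],"jaw":1},{"slide":[2.5,0,0],"delta_rot":[0,0,0],"jaw":1},{"slide":[1,0,0],"delta_rot":[0,0,0],"jaw":1},{"slide":[0,0,0],"delta_rot":[0,0,0],"jaw":1},{"slide":[0,0,0],"delta_rot":[0,0,0],"jaw":1}]' 40; python3 look.py 6.png
```

```text
clock: 14.7
tool_pos: [0.5733, 0.1046, 0.1981]
eef_rot: [0.663, -0.248, 0.662, 0.248]
wrist_force: [0.3, 0.1, -1.2]
width: 0.0147
[0.5733 0.1046 0.1981] 0.01474476786769872
[[ 0.0013 -0.6566  0.7542]
 [ 0.0002  0.7542  0.6566]
 [-1.     -0.0007  0.0011]]
wrist
[254 265  23  24 425] [0.6127 0.0889 0.1042]
[361 267  23  23 421] [0.5644 0.1464 0.1042]
[308 350  21  19 338] [0.6382 0.1605 0.1042]
rim 1498 [0.6055 0.1331] 0.06934854075020999
scene
[419 194   9   9  66] [0.5678 0.1462 0.1052]
[442 200   9  10  70] [0.5998 0.1759 0.1052]
[422 207   9  10  69] [0.6078 0.1327 0.1056]
[402 215   9  10  73] [0.6176 0.0881 0.1052]
[445 215   9  10  74] [0.641  0.1595 0.1043]
[426 223  10  10  78] [0.6506 0.1183 0.1045]
rim 406 [0.6069 0.133 ] 0.06949525048090327
side
[255 252  10  10  82] [0.6126 0.0929 0.105 ]
[229 260  10  10  87] [0.6459 0.1231 0.1048]
[250 271  10  11  90] [0.6035 0.1366 0.1044]
[223 279  11  11  90] [0.6373 0.1646 0.1049]
[271 283  10  12  90] [0.5632 0.1517 0.1052]
[244 292  11  12  98] [0.5952 0.1811 0.1049]
rim 530 [0.6052 0.1348] 0.06952500393608319
```

View pics/6.png

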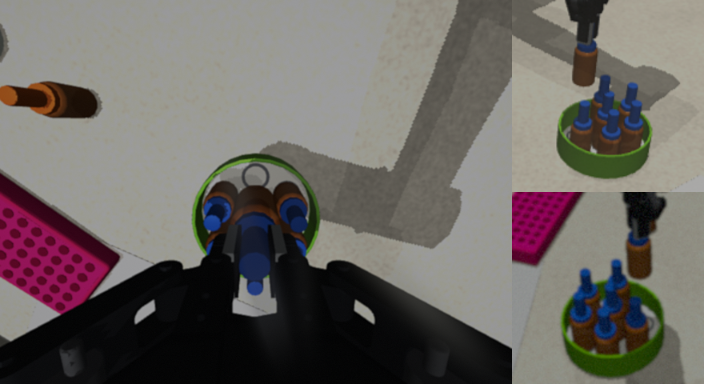

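The held vial hangs upright above the last ring (256,175), and the measured position is within 1 mm of the target. Lowering it now.

```bash
python3 -m inch '[{"slide":[1.5,0,0],"delta_rot":[0,0,0],"jaw":1},{"slide":[2,0,0],"delta_rot":[0,0,0],"jaw":1},{"slide":[1.5,0,0],"delta_rot":[0,0,0],"jaw":1},{"slide":[1.5,0,0],"delta_rot":[0,0,0],"jaw":1},{"slide":[1.5,0,0],"delta_rot":[0,0,0],"jaw":1},{"slide":[1.5,0,0],"delta_rot":[0,0,0],"jaw":1},{"slide":[0.8,0,0],"delta_rot":[0,0,0],"jaw":1},{"slide":[0.3,0,0],"delta_rot":[0,0,0],"jaw":1},{"slide":[0.1,0,0],"delta_rot":[0,0,0],"jaw":1},{"slide":[0,0,0],"delta_rot":[0,0,0],"jaw":1}]' 40
```

```text
clock: 16.1
tool_pos: [0.5731, 0.105, 0.0908]
eef_rot: [0.663, -0.248, 0.662, 0.248]
wrist_force: [0.2, 0.3, -1.5]
width: 0.0147
```

```bash
python3 -m inch '[{"slide":[0.1,0,0],"delta_rot":[0,0,0],"jaw":1},{"slide":[0.1,0,0],"delta_rot":[0,0,0],"jaw":1},{"slide":[0,0,0],"delta_rot":[0,0,0],"jaw":1},{"slide":[0,0,0],"delta_rot":[0,0,0],"jaw":2.2},{"slide":[0,0,0],"delta_rot":[0,0,0],"jaw":2.7},{"slide":[0,0,0],"delta_rot":[0,0,0],"jaw":2.7},{"slide":[0,0,0],"delta_rot":[0,0,0],"jaw":2.7},{"slide":[-1,0,0],"delta_rot":[0,0,0],"jaw":2.7},{"slide":[-2,0,0],"delta_rot":[0,0,0],"jaw":2.7},{"slide":[-2.5,0,0],"delta_rot":[0,0,0],"jaw":2.7}]' 40
```

```text
clock: 17.35
tool_pos: [0.5727, 0.1048, 0.1442]
eef_rot: [0.662, -0.248, 0.662, 0.248]
wrist_force: [0.2, 0.2, 0.2]
width: 0.027
```

```bash
python3 -m inch '[{"slide":[-3,0,0],"delta_rot":[0,0,0],"jaw":2.7},{"slide":[-4,0,0],"delta_rot":[0,0,0],"jaw":2.7},{"slide":[-3,0,0],"delta_rot":[0,0,0],"jaw":2.7},{"slide":[0,0,-2],"delta_rot":[0,0,0],"jaw":2.7},{"slide":[0,0,-2],"delta_rot":[0,0,0],"jaw":2.7},{"slide":[0,0,-2],"delta_rot":[0,0,0],"jaw":2.7},{"slide":[0,0,0],"delta_rot":[0,0,0],"jaw":2.7},{"slide":[0,0,0],"delta_rot":[0,0,0],"jaw":2.7},{"slide":[0,0,0],"delta_rot":[0,0,0],"jaw":2.7},{"slide":[0,0,0],"delta_rot":[0,0,0],"jaw":2.7}]' 40; python3 look.py 7.png
```

```text
clock: 18.6
tool_pos: [0.5279, 0.0658, 0.2431]
eef_rot: [0.662, -0.248, 0.662, 0.248]
wrist_force: [0.5, -0.2, 1.2]
width: 0.0272
[0.5279 0.0658 0.2431] 0.027243656170472814
[[-0.0002 -0.6572  0.7537]
 [-0.0001  0.7537  0.6572]
 [-1.      0.     -0.0003]]
wrist
[310 291  18  20 284] [0.5722 0.1038 0.1041]
[311 334  18  20 273] [0.603  0.1323 0.1039]
[273 359  13  17  79] [0.6443 0.123  0.104 ]
[352 360  11  16  43] [0.602  0.1739 0.1039]
[309 376  17  19 261] [0.6372 0.1593 0.1039]
rim 745 [0.6053 0.133 ] 0.06947091830222991
scene
[419 194   9   9  68] [0.5684 0.1465 0.1048]
[400 201   9   9  67] [0.5762 0.1037 0.105 ]
[442 200   9  10  70] [0.6004 0.1764 0.1052]
[422 207   9  10  69] [0.6079 0.1323 0.1053]
[402 215   9  10  73] [0.617  0.0886 0.1051]
[445 215   9  10  75] [0.6414 0.1594 0.1051]
[426 223  10  10  77] [0.6509 0.118  0.1053]
rim 392 [0.6069 0.133 ] 0.06949213543804321
side
[255 252  10  10  80] [0.6122 0.0925 0.1044]
[229 260  10  10  82] [0.6459 0.1222 0.105 ]
[275 264  10  11  84] [0.5717 0.1084 0.1047]
[250 271  10  11  91] [0.6033 0.1369 0.1049]
[223 279  11  11  91] [0.6371 0.1641 0.1049]
[271 283  10  12  90] [0.5636 0.1507 0.105 ]
[244 292  11  12  99] [0.5958 0.1803 0.1049]
rim 478 [0.6051 0.1348] 0.0695085602379563
```

View pics/7.png

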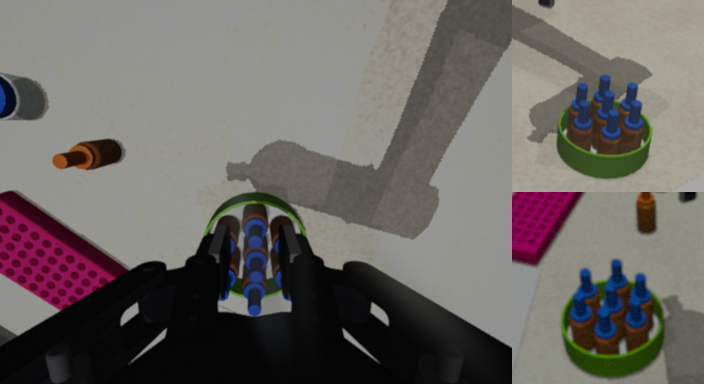

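All seven vials stand in the tub with tops level at 0.105 m. The orange one is still standing at (88,155), and the gripper is clear of everything.

```bash
python3 -c "
from rig import arm
print(arm.close_job())"
```

```text
the job is handed in; nothing more can be done
None
```

The two blue-stoppered vials now stand upright on the tub's floor, one in each empty place, and the gripper has let go and backed away. I handed the job in at about 19 s on the robot's clock.

- **Position:** the last check found both new knobs within about 4 mm of their places in every camera view.
- **Height:** all seven vial tops read about 0.105 m, where the description gives 106 mm.
- **Orange vial and neighbours:** the orange vial was still standing in the last picture, and the five vials already in the tub had not moved measurably.
- **Forces:** the wrist readings I took after each move stayed under 3 N.
- **Disagreements:** the scene and side cameras differed by about 3–5 mm, so I averaged them and used the wrist camera for the fine positions. No check failed.

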